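# Check the post socket of a display-stand base with a depth gauge

## Task

Take the yellow-knobbed depth gauge out of the grey rack and lower it, without dropping it, into the round socket of the dark wooden stand base until it bottoms out. Keep hold of it, resting on the bottom, for two seconds, then let go and leave it standing in that socket. Do not disturb the red-knobbed gauge.

Things in the scene. Friction and masses are not known exactly. Their poses are not given: they have to be found in the camera images.
- gauge_yellow: the depth gauge to use: an upright 20 mm aluminium rod with thin black rings and, on top, a yellow round knob 38 mm in diameter; 180 mm tall, about 160 g, rotationally symmetric (yaw means nothing). Origin: centre of the flat foot; z up the rod. The knob spans 150 to 180 mm above the origin: grasp it there. It stands loosely in the rack, its foot 10 mm above the table
- gauge_red: bystander: the same gauge with a red knob, in the other hole of the same fixed grey rack block (70 x 190 x 50 mm high; holes 28 mm wide, 40 mm deep, 100 mm apart). Origin as for the yellow one. The line between the two gauges runs along the rack: close the fingers across that line
- gauge_yellow_tip (a point): the centre of the yellow gauge's foot (same point as its body origin); the lowest 8 mm of the rod taper to a flat foot 14 mm wide
- base_dark: dark brown wooden stand base, a fixed block 90 x 90 x 80 mm high on the table. Origin: centre of its underside; z up. In the middle of its top is a round blind socket 35 mm wide and 60 mm deep with a solid flat bottom. Two bystander blocks of the same shape, one pale wood and one painted blue, stand nearby; the three change places
- base_dark_socket_floor (a point): the centre of the bottom of the dark base's socket, 20 mm above the table and 60 mm below the base's top; z up
Mind the look-alikes: they are no part of the job. What is shaped like the gauge_yellow but green or purple is not meant.

How it is judged:
By the outcome, as a careful person would: the job done as asked, in the order asked, and still so for the second after the job is handed in, with the robot touching nothing.
It also fails if it takes over 43 s, if anything falls off the work surface, if the arm or the gripper's body presses on something with over 40 N, if the wrist force passes 120 N, or if a joint passes its speed limit or range.

## Robot

A 6-joint arm with a two-finger parallel gripper is mounted at the origin on the work surface. World frame = base frame: x ahead of the robot, y to its left, z up, the work surface at z = 0. Lengths are in mm, angles in rad, forces in N, time in s.
With the tool pointing down it reaches from about 350 to 850 mm from the base axis. Payload 8.1 kg.
Tool frame: the origin (TCP) lies on the centre line of the jaws, within the pads' length; the fingertips stand 25 mm ahead of it and the grasp point (between the pads) lies 6 mm ahead of it; z points along the fingers, y is the line along which they close (so a half turn about z gives the same grasp; the last joint's range is limited). The gripper opens to 85 mm and grips with 20 to 120 N. Pads are 22 mm wide; open, the fingers measure 114 mm over their backs; the gripper's body (76 mm by 85 mm) begins 54 mm behind the grasp point. The pads swing forward as they close: fully open they stand 13 mm farther back than shut.
Start: joints at [-1.366, 0.13, 1.488, -0, 1.523, -0.085], TCP at [171.477, -574.979, 256.292] pointing down, gripper open.
Joint ranges: [-2.96, 2.96], [-0.89, 2.26], [0.02, 2.5], [-1.34, 4.48], [0, 2.73], [-2.66, 2.66]. Speed limits (rad/s): [2.39, 2.39, 2.79, 3.14, 3.14, 3.14].

## Interface

Orientations are given as [roll, pitch, yaw] about the fixed x, y, z axes, in that order (R = Rz(yaw) Ry(pitch) Rx(roll)).
In Python, from cell import ctrl, optics, job_done gives the robot as it stands.
- The arm moves only by the tool send_rows, never from a script. Its argument "targets" is a list of rows, each a list of 7 numbers: the shift along the tool's x, y, z normalised to -1 to 1, where 1 is 750 mm, then the turn, a rotation vector about the tool's x, y, z normalised to -1 to 1, where 1 is 45 degrees, then the opening, from -1 (shut) to 1 (fully open). A call has exactly 8 rows; each row is the pose to reach, as a shift and turn from the pose commanded when the call began, along the tool's axes at that moment; what a row does not reach only later rows make up. A row lasts 1/10 s, in which the tool goes at most 50 mm and 8.59 degrees, less where a joint would pass 70% of its speed; a pose out of reach is approached as far as the arm can. A call with a number of a shift or a turn outside -1 to 1 is refused whole. A call with a gripper value outside its range is refused whole. The fingers move at their own pace and stop on an object; "newtons" is the grip in N (left out, the last holds). Time passes only in rows, so rows that repeat a pose let the fingers close, or fill a call up. It gives the time, the measured TCP pose, the force, the opening and the grip force at its end, in the units of the state.
- ctrl.observe(): the state, without advancing time (a new reading comes with each control period).
- optics.read_camera(name): name is "side" or "top"; returns a dict with "pixels" (400x640x3 uint8, red, green, blue), "range_z" (400x640 float32, mm along the optical axis (not along the pixel's ray), 0 where there is no reading), "mtx" (3x3 intrinsics, pixels), "k1" (the pictures are not rectified: a ray, as slopes to the right and down, at radius r is drawn at 1 + k1 r^2 times it, then the intrinsics apply), "T" (4x4, takes a point from camera to world coordinates). Camera axes: x right, y down, z forward; pixel columns grow to the right and rows downward; lengths in mm; the calibration is good to about 2 mm. A picture is of the moment at which its call begins.
- job_done(): hands the job in; it is judged then, once.
Trained networks look in the newest picture that a camera, given by its name, has taken for a name from the list of things; names that differ only in an ending like _2 or _b are one class to them, and where a whole thing is asked for, a point or a joint stands for the part that bears it (a point fixed in the world has none). Each returns a list of dicts, best first, with "score" (0 to 1); they miss things now and then, are a little off and sometimes report something else, mostly with a low value. They report only what shows in the picture. A call takes as long as a camera call. They do not tell look-alikes from the thing itself.
- optics.cut_out(camera, label): "pixels" (400x640 bool, what is visible of it) and "centre" ([row, column] in pixels, amid what is visible of it).
- optics.mark_of(camera, label): "centre" ([row, column] in pixels: a listed point, or the origin of a listed thing).
The state is a dict: "clock": time; "joint_positions": joint angles; "joint_velocities": joint speeds; "joint_torque": joint torques, N m; "ee_pos": TCP position; "tcp_rot": TCP orientation; "wrist_force": force on the tool from outside, world axes, zero at the start; "ft_torque": the same for the moment, N m; "opening": finger opening in mm; "finger_force": force on a finger pad.
Only numpy, scipy, OpenCV 4.12 (cv2) and the standard library are available. Lean on these libraries where they do the work, as an engineer would, in place of code of your own. Each camera call takes 0.05 s, during which the arm holds its last target. There are 200 camera calls.

## Working session

There is one attempt and no reset: what is moved stays moved. The work goes in short steps, Python scripts to look and compute and a tool call to move; the robot and the scene stay as the last step left them, time stands still between calls to the robot, and variables do not carry over. Pictures are saved under pics/ and viewed, at most 10 in all, crops included, and the job is handed in when it is done.

Besides the shell and the picture viewer there is one more tool, called as a command line: name --pt "numbers of a row" for each row, then --argument value for the rest. send_rows: Moves the arm, as the interface text tells. Scaled input: -1 to 1 covers 750 mm each way for a shift and 45 degrees each way for a turn. Its arguments: {"type":"object","properties":{"targets":{"type":"array"},"newtons":{"type":"number"}},"required":["targets"]}

```bash
ls; mkdir -p pics; cat > h.py <<'E'
import numpy as np, cv2
from cell import ctrl, optics, job_done
def cloud(c):
    v,u=np.mgrid[0:400,0:640].astype(float)
    K=c["mtx"]; x=(u-K[0,2])/K[0,0]; y=(v-K[1,2])/K[1,1]
    a,b=x.copy(),y.copy()
    for _ in range(10):
        s=1+c["k1"]*(a*a+b*b); a,b=x/s,y/s
    z=c["range_z"]; P=np.stack([a*z,b*z,z],-1)
    P=P@np.array(c["T"])[:3,:3].T+np.array(c["T"])[:3,3]
    P[z<=0]=np.nan
    return P
E
python3 - <<'E'
from h import *
s=ctrl.observe(); print(s["clock"],s["ee_pos"],s["tcp_rot"],s["opening"],s["wrist_force"])
for n in("top","side"):
    c=optics.read_camera(n); P=cloud(c)
    cv2.imwrite(f"pics/{n}0.png",c["pixels"][...,::-1])
    np.save(n+"P.npy",P); np.save(n+"rgb.npy",c["pixels"])
    print(n,np.round(c["T"],3).tolist(),c["k1"])
    for l in("gauge_yellow","gauge_red","base_dark"):
        for d in optics.cut_out(n,l)[:4]:
            q=P[d["pixels"]]; print(l,round(d["score"],2),np.round(d["centre"]),np.round(np.nanmedian(q,0)),np.round(np.nanpercentile(q[:,2],98)), np.median(c["pixels"][d["pixels"]],0))
E
```

```text
pics
0.0 [ 171.38454772 -574.47759513  255.25608818] [-3.13975168e+00 -1.70474917e-04  2.89817893e-01] 85.505987129569 [-0.2218269  -0.76992962  0.47304472]
top [[0.006, -0.998, 0.062, 415.633], [-1.0, -0.006, -0.001, -74.339], [0.002, -0.062, -0.998, 1359.492], [0.0, 0.0, 0.0, 1.0]] -0.13816674636983362
gauge_yellow 0.75 [155. 371.] [ 567. -192.  179.] 184.0 [83. 44. 90.]
gauge_yellow 0.57 [245. 400.] [ 353. -250.  179.] 184.0 [37. 91. 39.]
gauge_yellow 0.56 [195. 384.] [ 470. -216.  189.] 194.0 [143. 113.   0.]
gauge_red 0.65 [204. 424.] [ 448. -312.  188.] 193.0 [118.  33.  26.]
base_dark 0.6 [207. 260.] [442.  85.  79.] 84.0 [66. 39. 26.]
side [[0.993, -0.085, 0.082, 412.949], [-0.118, -0.721, 0.683, -644.611], [0.001, -0.688, -0.726, 669.199], [0.0, 0.0, 0.0, 1.0]] 0.02213119357994861
gauge_yellow 0.78 [257. 253.] [ 352. -263.  160.] 181.0 [12.  46.  18.5]
gauge_yellow 0.7 [219. 376.] [ 566. -204.  153.] 181.0 [37. 14. 46.]
gauge_yellow 0.65 [225. 323.] [ 469. -227.  179.] 192.0 [76. 64.  7.]
gauge_red 0.89 [280. 321.] [ 448. -325.  178.] 191.0 [65. 25. 20.]
base_dark 0.58 [158. 294.] [439.  51.  70.] 82.0 [34. 18. 10.]
```

View pics/top0.png

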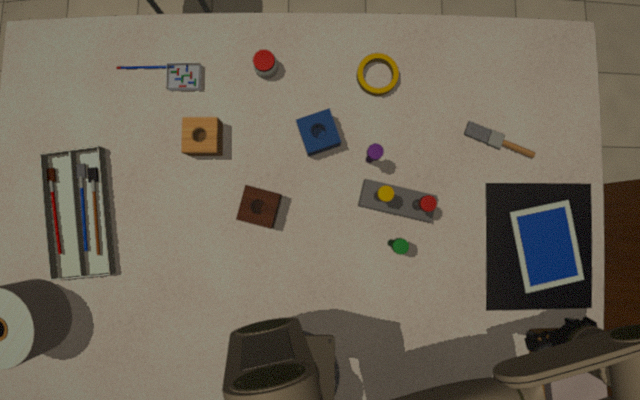

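View pics/side0.png

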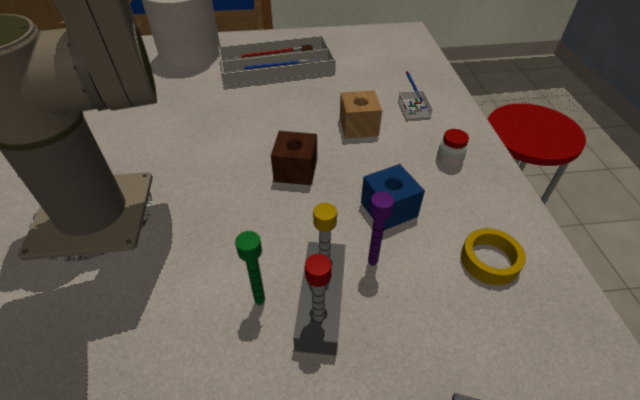

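The top view shows the yellow knob at about (row 194, col 386), the red at (203, 428) and the dark base at (207, 260). The purple and green look-alikes stand beside the rack. Next I'll fit the exact centres.

```bash
python3 - <<'E'
from h import *
for n in("top","side"):
    P=np.load(n+"P.npy")
    for l,c0,zl,r in(("yel",(469,-216),(184,200),35),("red",(448,-312),(184,200),35),("base",(442,85),(72,90),75),("purple",(567,-192),(170,190),30),("green",(353,-250),(170,190),30)):
        m=(np.hypot(P[...,0]-c0[0],P[...,1]-c0[1])<r)&(P[...,2]>zl[0])&(P[...,2]<zl[1])
        q=P[m][:,:2].astype(np.float32)
        print(n,l,m.sum(),"circ",cv2.minEnclosingCircle(q),"rect",cv2.minAreaRect(q),"mean",q.mean(0),"z",np.median(P[m][:,2]))
        if l=="base":
            mm=m.astype(np.uint8); cs,h=cv2.findContours(mm,cv2.RETR_CCOMP,cv2.CHAIN_APPROX_NONE)
            for k in range(len(cs)):
                if h[0][k][3]>=0 and len(cs[k])>6:
                    e=P[cs[k][:,0,1],cs[k][:,0,0],:2].astype(np.float32); print("  hole",len(cs[k]),cv2.minEnclosingCircle(e))
    for d in optics.mark_of(n,"base_dark_socket_floor")+optics.mark_of(n,"gauge_yellow_tip"): print(n,d)
E
```

```text
top yel 215 circ ((471.86358642578125, -217.48727416992188), 19.071548461914062) rect ((471.8171691894531, -217.2916717529297), (36.611019134521484, 35.93296813964844), 37.26715087890625) mean [ 471.52972 -217.00499] z 189.260317287024
top red 218 circ ((449.11932373046875, -315.3075256347656), 18.979541778564453) rect ((448.82330322265625, -315.17913818359375), (34.29924774169922, 37.597007751464844), 0.6054865717887878) mean [ 449.0218  -315.46295] z 189.46981570310652
top base 1171 circ ((442.03387451171875, 84.81034088134766), 62.816097259521484) rect ((441.9602966308594, 85.08995056152344), (91.5847396850586, 90.2757797241211), 75.51033782958984) mean [441.8078   84.94177] z 79.56558249293357
  hole 42 ((442.01318359375, 84.4231948852539), 19.34319305419922)
top purple 215 circ ((568.9175415039062, -194.22857666015625), 19.028663635253906) rect ((569.068359375, -193.82806396484375), (35.03897476196289, 37.15033721923828), 87.22319030761719) mean [ 568.4683  -194.16452] z 179.41421582275348
top green 207 circ ((352.19842529296875, -253.2993927001953), 19.089216232299805) rect ((3
[... 1068 characters left out ...]
107294879747
  hole 36 ((439.9476623535156, 83.39950561523438), 21.489023208618164)
side purple 392 circ ((568.5892333984375, -197.2646942138672), 19.664018630981445) rect ((567.9952392578125, -196.8925323486328), (37.06651306152344, 37.02781295776367), 19.8887882232666) mean [ 567.02954 -199.8937 ] z 179.7222065327418
side green 477 circ ((350.9222412109375, -254.98658752441406), 19.22154426574707) rect ((350.827392578125, -255.19529724121094), (36.735870361328125, 36.85740280151367), 33.94792556762695) mean [ 351.15073 -257.71576] z 179.65088413324577
side {'centre': [163.3, 293.6], 'score': 0.83}
side {'centre': [298.6, 260.9], 'score': 0.94}
side {'centre': [263.0, 371.2], 'score': 0.72}
```

send_rows --pt "0.06 -0.04 -0.02 0 0 -0.12 1" --pt "0.12 -0.08 -0.02 0 0 -0.25 1" --pt "0.18 -0.12 -0.02 0 0 -0.4 1" --pt "0.23 -0.15 -0.02 0 0 -0.55 1" --pt "0.28 -0.185 -0.02 0 0 -0.7 1" --pt "0.33 -0.22 -0.02 0 0 -0.85 1" --pt "0.38 -0.25 -0.02 0 0 -1 1" --pt "0.42 -0.276 -0.02 0 0 -1 1"

```text
clock: 1.4
ee_pos: [415.6, -284.5, 271.6]
tcp_rot: [3.141, -0.0, 1.081]
wrist_force: [0.0, -0.4, -0.0]
opening: 85.3
finger_force: 0.0
```

```bash
cat >> h.py <<'E'
from scipy.spatial.transform import Rotation as Ro
def plan(p,yaw=None):
    s=ctrl.observe(); R=Ro.from_euler("xyz",s["tcp_rot"])
    d=R.inv().apply(np.array(p)-s["ee_pos"]); 
    print(s["clock"],"at",np.round(s["ee_pos"],1),np.round(s["tcp_rot"],4),"open",round(s["opening"],1),"F",np.round(s["wrist_force"],1),"grip",np.round(s["finger_force"],1),"q",np.round(s["joint_positions"],2))
    y=yaw if yaw is not None else s["tcp_rot"][2]
    rv=(R.inv()*Ro.from_euler("xyz",[np.pi,0,y])).as_rotvec()
    print("shift",np.round(d/750,4),"turn",np.round(rv/(np.pi/4),4))
E
python3 -c "
from h import *
plan([471.4,-218.2,270],1.345)"
```

```text
1.4 at [ 415.6 -284.5  271.6] [ 3.1407e+00 -2.0000e-04  1.0806e+00] open 85.3 F [ 0.  -0.4 -0. ] grip 0.0 q [-0.7  -0.14  1.73  0.    1.55 -0.21]
shift [0.1131 0.024  0.0022] turn [ 0.0011 -0.     -0.3367]
```

send_rows --pt "0.05 0.01 0 0 0 -0.12 1" --pt "0.09 0.02 0 0 0 -0.24 1" --pt "0.113 0.024 0.002 0 0 -0.337 1" --pt "0.113 0.024 0.002 0 0 -0.337 1" --pt "0.113 0.024 0.002 0 0 -0.337 1" --pt "0.113 0.024 0.002 0 0 -0.337 1" --pt "0.113 0.024 0.002 0 0 -0.337 1" --pt "0.113 0.024 0.002 0 0 -0.337 1"

```text
clock: 2.2
ee_pos: [469.9, -221.3, 269.9]
tcp_rot: [3.141, 0.0, 1.338]
wrist_force: [0.1, 0.0, -0.2]
opening: 85.5
finger_force: 0.0
```

```bash
python3 -c "
from h import *
plan([471.4,-218.2,180],1.345)
c=optics.read_camera('side'); cv2.imwrite('pics/s1.png',cv2.resize(c['pixels'][100:350,200:520,::-1],None,fx=2,fy=2))"
```

```text
2.2 at [ 469.9 -221.3  269.9] [3.1415e+00 1.0000e-04 1.3380e+00] open 85.5 F [ 0.1  0.  -0.2] grip 0.0 q [-0.54 -0.09  1.69 -0.    1.54 -0.31]
shift [0.0046 0.001  0.1198] turn [ 0.0001  0.0002 -0.009 ]
```

View pics/s1.png

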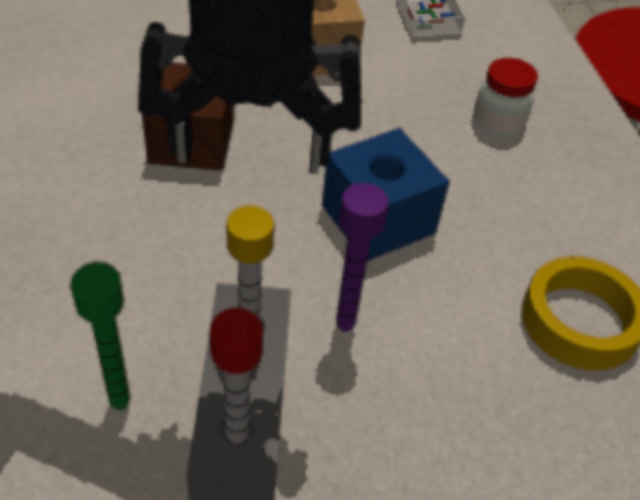

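The open gripper is centred over the yellow knob: fingers at crop cols 180 and 320, knob at 250. Descending now.

send_rows --pt "0.003 0.001 0.03 0 0 -0.009 1" --pt "0.0046 0.001 0.06 0 0 -0.009 1" --pt "0.0046 0.001 0.09 0 0 -0.009 1" --pt "0.0046 0.001 0.11 0 0 -0.009 1" --pt "0.0046 0.001 0.12 0 0 -0.009 1" --pt "0.0046 0.001 0.12 0 0 -0.009 1" --pt "0.0046 0.001 0.12 0 0 -0.009 1" --pt "0.0046 0.001 0.12 0 0 -0.009 1"

```text
clock: 3.05
ee_pos: [472.6, -217.9, 181.2]
tcp_rot: [3.139, 0.001, 1.347]
wrist_force: [0.5, -0.2, 0.1]
opening: 85.5
finger_force: 0.0
```

```bash
python3 -c "
from h import *
plan([471.4,-218.2,180],1.345)"
```

```text
3.05 at [ 472.6 -217.9  181.2] [3.1395e+00 6.0000e-04 1.3468e+00] open 85.5 F [ 0.5 -0.2  0.1] grip 0.0 q [-0.53 -0.04  1.8   0.    1.38 -0.31]
shift [-0.0008 -0.0014  0.0016] turn [0.0027 0.0008 0.0023]
```

send_rows --pt "-0.001 -0.0014 0.001 0 0 0 0.2" --pt "-0.001 -0.0014 0.001 0 0 0 0" --pt "-0.001 -0.0014 0.001 0 0 0 -0.1" --pt "-0.001 -0.0014 0.001 0 0 0 -0.3" --pt "-0.001 -0.0014 0.001 0 0 0 -0.5" --pt "-0.001 -0.0014 0.001 0 0 0 -1" --pt "-0.001 -0.0014 0.001 0 0 0 -1" --pt "-0.001 -0.0014 0.001 0 0 0 -1" --newtons 50

```text
clock: 3.85
ee_pos: [470.9, -218.1, 179.5]
tcp_rot: [3.141, 0.0, 1.347]
wrist_force: [-0.7, -0.5, 5.1]
opening: 36.6
finger_force: 50.4
```

```bash
python3 -c "
from h import *
plan([471.4,-218.2,300],1.345)"
```

```text
3.85 at [ 470.9 -218.1  179.5] [3.1409e+00 2.0000e-04 1.3470e+00] open 36.6 F [-0.7 -0.5  5.1] grip 50.4 q [-0.53 -0.04  1.81 -0.    1.38 -0.31]
shift [-1.000e-04  8.000e-04 -1.607e-01] turn [0.0009 0.0003 0.0025]
```

send_rows --pt "0 0 -0.02 0 0 0 -1" --pt "0 0 -0.045 0 0 0 -1" --pt "0 0 -0.075 0 0 0 -1" --pt "0 0 -0.105 0 0 0 -1" --pt "0 0 -0.135 0 0 0 -1" --pt "0 0 -0.16 0 0 0 -1" --pt "0 0 -0.16 0 0 0 -1" --pt "0 0 -0.16 0 0 0 -1"

```text
clock: 4.65
ee_pos: [470.6, -217.9, 298.9]
tcp_rot: [3.142, -0.0, 1.347]
wrist_force: [0.2, -0.4, -2.5]
opening: 36.4
finger_force: 50.6
```

```bash
python3 -c "
from h import *
plan([441.8,85,300],1.345)
c=optics.read_camera('side'); cv2.imwrite('pics/s2.png',cv2.resize(c['pixels'][60:330,180:500,::-1],None,fx=2,fy=2))"
```

```text
4.65 at [ 470.6 -217.9  298.9] [ 3.1415 -0.      1.3469] open 36.4 F [ 0.2 -0.4 -2.5] grip 50.6 q [-0.53 -0.11  1.65  0.    1.6  -0.31]
shift [ 0.3852 -0.1271 -0.0015] turn [ 0.0001 -0.      0.0024]
```

View pics/s2.png

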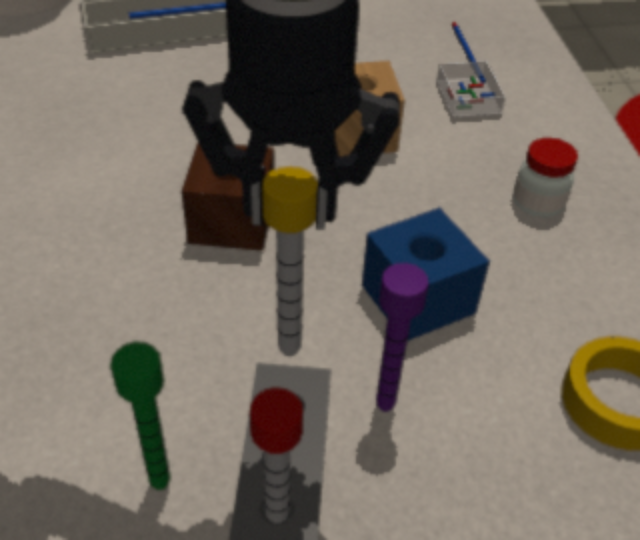

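The yellow gauge hangs upright in the jaws (crop col 290, rows 170–350) and the red one is untouched. I'll carry it over the dark base.

send_rows --pt "0.03 -0.01 0 0 0 0 -1" --pt "0.08 -0.026 0 0 0 0 -1" --pt "0.13 -0.043 0 0 0 0 -1" --pt "0.18 -0.059 0 0 0 0 -1" --pt "0.235 -0.078 0 0 0 0 -1" --pt "0.285 -0.094 0 0 0 0 -1" --pt "0.33 -0.109 0 0 0 0 -1" --pt "0.36 -0.119 0 0 0 0 -1"

```text
clock: 5.5
ee_pos: [442.3, 67.4, 297.3]
tcp_rot: [-3.139, 0.0, 1.348]
wrist_force: [0.2, -0.8, -2.3]
opening: 36.8
finger_force: 50.6
```

```bash
python3 -c "
from h import *
plan([441.8,85,240],1.345)"
```

```text
5.5 at [442.3  67.4 297.3] [-3.1387e+00  1.0000e-04  1.3485e+00] open 36.8 F [ 0.2 -0.8 -2.3] grip 50.6 q [ 0.04 -0.3   1.82  0.    1.62  0.26]
shift [ 0.0228 -0.0056  0.0764] turn [-0.0036  0.0002  0.0044]
```

send_rows --pt "0.01 -0.003 0.01 0 0 0 -1" --pt "0.022 -0.0056 0.02 0 0 0 -1" --pt "0.022 -0.0056 0.03 0 0 0 -1" --pt "0.022 -0.0056 0.036 0 0 0 -1" --pt "0.022 -0.0056 0.036 0 0 0 -1" --pt "0.022 -0.0056 0.036 0 0 0 -1" --pt "0.022 -0.0056 0.036 0 0 0 -1" --pt "0.022 -0.0056 0.036 0 0 0 -1"

```text
clock: 6.3
ee_pos: [443.4, 81.9, 272.5]
tcp_rot: [3.141, -0.0, 1.346]
wrist_force: [-0.5, -0.3, -1.9]
opening: 36.7
finger_force: 50.6
```

```bash
python3 - <<'E'
from h import *
plan([441.8,85,240],1.345)
c=optics.read_camera('side'); P=cloud(c)
cv2.imwrite('pics/s3.png',cv2.resize(c['pixels'][30:220,200:400,::-1],None,fx=3,fy=3))
# rod slices: near-side surface points below the knob, above the base
m=(np.hypot(P[...,0]-442,P[...,1]-85)<25)&(P[...,2]>84)&(P[...,2]<262)
for lo in range(85,262,15):
    q=P[m&(P[...,2]>=lo)&(P[...,2]<lo+15)]
    if len(q): print(lo,len(q),"x",np.round([q[:,0].min(),q[:,0].mean(),q[:,0].max()],1),"ymin",np.round(np.percentile(q[:,1],[2,50]),1))
for n in("side","top"):
    optics.read_camera(n)
    print(n,[d for d in optics.mark_of(n,"gauge_yellow_tip")],[d for d in optics.mark_of(n,"base_dark_socket_floor")])
E
```

```text
6.3 at [443.4  81.9 272.5] [ 3.1408e+00 -2.0000e-04  1.3464e+00] open 36.7 F [-0.5 -0.3 -1.9] grip 50.6 q [ 0.07 -0.29  1.86 -0.    1.57  0.29]
shift [ 0.0035 -0.0031  0.0434] turn [ 0.0011 -0.0003  0.0017]
100 27 x [435.  444.  452.7] ymin [71.  73.9]
115 52 x [433.8 443.4 453.2] ymin [69.8 73.2]
130 56 x [433.9 443.2 453.4] ymin [69.5 73.3]
145 55 x [433.2 443.1 452.1] ymin [70.5 73.2]
160 62 x [433.6 443.3 452.9] ymin [70.  73.6]
175 55 x [434.1 442.6 452.9] ymin [69.4 73.1]
190 62 x [433.2 442.5 451.9] ymin [69.6 73. ]
205 68 x [433.8 443.3 452.6] ymin [69.7 73. ]
220 64 x [433.2 442.7 452.8] ymin [69.8 73.2]
235 57 x [433.5 442.5 451.4] ymin [69.6 73.9]
250 94 x [419.1 437.6 460.8] ymin [61.1 66. ]
side [{'centre': [302.3, 261.8], 'score': 0.94}, {'centre': [139.5, 293.1], 'score': 0.65}, {'centre': [262.7, 372.4], 'score': 0.64}] [{'centre': [163.8, 294.4], 'score': 0.93}]
top [{'centre': [158.2, 367.9], 'score': 0.76}, {'centre': [245.3, 392.7], 'score': 0.5}] [{'centre': [208.4, 261.4], 'score': 0.92}]
```

View pics/s3.png

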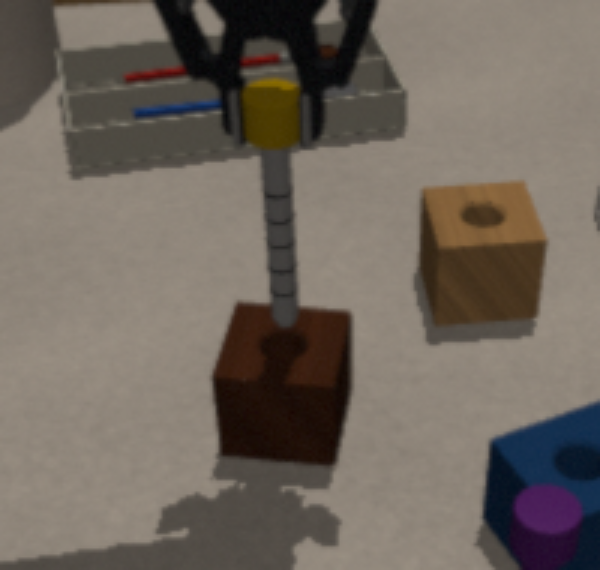

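The rod hangs vertical, with its foot at crop (320, 285), just above the socket mouth at (345, 283). It needs about a 2 mm correction in x and y, then lowering.

```bash
python3 -c "
from h import *
plan([441.1,84.4,197],1.345)"
```

```text
6.65 at [443.2  82.2 272.1] [ 3.1415 -0.      1.347 ] open 37.0 F [-0.3  0.2 -2.6] grip 50.6 q [ 0.07 -0.29  1.86 -0.    1.57  0.29]
shift [ 0.0023 -0.0033  0.1001] turn [ 0.0001 -0.      0.0025]
```

send_rows --pt "0.0023 -0.0033 0 0 0 0 -1" --pt "0.0023 -0.0033 0.015 0 0 0 -1" --pt "0.0023 -0.0033 0.03 0 0 0 -1" --pt "0.0023 -0.0033 0.045 0 0 0 -1" --pt "0.0023 -0.0033 0.06 0 0 0 -1" --pt "0.0023 -0.0033 0.075 0 0 0 -1" --pt "0.0023 -0.0033 0.09 0 0 0 -1" --pt "0.0023 -0.0033 0.1 0 0 0 -1"

```text
clock: 7.45
ee_pos: [440.6, 84.4, 195.5]
tcp_rot: [-3.14, 0.0, 1.347]
wrist_force: [-0.2, -0.2, -1.1]
opening: 36.9
finger_force: 50.6
```

```bash
python3 -c "
from h import *
plan([441.1,84.4,189.5],1.345)"
```

```text
7.45 at [440.6  84.4 195.5] [-3.1403e+00  4.0000e-04  1.3469e+00] open 36.9 F [-0.2 -0.2 -1.1] grip 50.6 q [ 0.07 -0.25  1.97  0.    1.43  0.3 ]
shift [0.0002 0.0006 0.008 ] turn [-0.0017  0.0005  0.0024]
```

send_rows --pt "0 0 0.001 0 0 0 -1" --pt "0 0 0.002 0 0 0 -1" --pt "0 0 0.003 0 0 0 -1" --pt "0 0 0.004 0 0 0 -1" --pt "0 0 0.005 0 0 0 -1" --pt "0 0 0.006 0 0 0 -1" --pt "0 0 0.006 0 0 0 -1" --pt "0 0 0.006 0 0 0 -1"

```text
clock: 8.25
ee_pos: [441.1, 84.4, 192.6]
tcp_rot: [-3.142, -0.0, 1.347]
wrist_force: [-0.2, 0.3, -1.8]
opening: 36.8
finger_force: 50.6
```

send_rows --pt "0 0 0.0005 0 0 0 -1" --pt "0 0 0.001 0 0 0 -1" --pt "0 0 0.001 0 0 0 -1" --pt "0 0 0.0015 0 0 0 -1" --pt "0 0 0.0015 0 0 0 -1" --pt "0 0 0.002 0 0 0 -1" --pt "0 0 0.002 0 0 0 -1" --pt "0 0 0.002 0 0 0 -1"

```text
clock: 9.05
ee_pos: [441.1, 84.4, 191.1]
tcp_rot: [3.142, -0.0, 1.347]
wrist_force: [0.2, -0.2, -2.4]
opening: 37.0
finger_force: 50.6
```

send_rows --pt "0 0 0.0005 0 0 0 -1" --pt "0 0 0.0005 0 0 0 -1" --pt "0 0 0.001 0 0 0 -1" --pt "0 0 0.001 0 0 0 -1" --pt "0 0 0.0015 0 0 0 -1" --pt "0 0 0.0015 0 0 0 -1" --pt "0 0 0.002 0 0 0 -1" --pt "0 0 0.002 0 0 0 -1"

```text
clock: 9.85
ee_pos: [441.2, 84.4, 189.6]
tcp_rot: [3.141, -0.0, 1.347]
wrist_force: [-0.5, 0.2, -2.0]
opening: 36.6
finger_force: 50.7
```

send_rows --pt "0 0 0.0004 0 0 0 -1" --pt "0 0 0.0004 0 0 0 -1" --pt "0 0 0.0008 0 0 0 -1" --pt "0 0 0.0008 0 0 0 -1" --pt "0 0 0.0012 0 0 0 -1" --pt "0 0 0.0012 0 0 0 -1" --pt "0 0 0.0016 0 0 0 -1" --pt "0 0 0.0016 0 0 0 -1"

```text
clock: 10.65
ee_pos: [441.6, 84.5, 189.5]
tcp_rot: [3.14, -0.001, 1.347]
wrist_force: [-2.2, 0.5, 8.6]
opening: 37.2
finger_force: 51.5
```

It has bottomed out: the vertical force went from −2 to +8.6 N at the predicted height. Holding for over 2 s.

send_rows --pt "0 0 0 0 0 0 -1" --pt "0 0 0 0 0 0 -1" --pt "0 0 0 0 0 0 -1" --pt "0 0 0 0 0 0 -1" --pt "0 0 0 0 0 0 -1" --pt "0 0 0 0 0 0 -1" --pt "0 0 0 0 0 0 -1" --pt "0 0 0 0 0 0 -1"

```text
clock: 11.45
ee_pos: [441.6, 84.5, 189.5]
tcp_rot: [3.14, -0.001, 1.347]
wrist_force: [-2.8, -0.4, 8.9]
opening: 37.0
finger_force: 51.5
```

send_rows --pt "0 0 0 0 0 0 -1" --pt "0 0 0 0 0 0 -1" --pt "0 0 0 0 0 0 -1" --pt "0 0 0 0 0 0 -1" --pt "0 0 0 0 0 0 -1" --pt "0 0 0 0 0 0 -1" --pt "0 0 0 0 0 0 -1" --pt "0 0 0 0 0 0 -1"

```text
clock: 12.25
ee_pos: [441.6, 84.6, 189.5]
tcp_rot: [3.14, -0.001, 1.347]
wrist_force: [-1.9, -0.2, 8.5]
opening: 36.8
finger_force: 51.5
```

send_rows --pt "0 0 0 0 0 0 -1" --pt "0 0 0 0 0 0 -1" --pt "0 0 0 0 0 0 -1" --pt "0 0 0 0 0 0 -1" --pt "0 0 0 0 0 0 -1" --pt "0 0 0 0 0 0 -1" --pt "0 0 0 0 0 0 -1" --pt "0 0 0 0 0 0 -1"

```text
clock: 13.05
ee_pos: [441.6, 84.5, 189.5]
tcp_rot: [3.14, -0.001, 1.347]
wrist_force: [-2.8, 0.6, 9.0]
opening: 36.5
finger_force: 51.5
```

send_rows --pt "0 0 0 0 0 0 -1" --pt "0 0 0 0 0 0 -1" --pt "0 0 0 0 0 0 -1" --pt "0 0 0 0 0 0 -1" --pt "0 0 0 0 0 0 -1" --pt "0 0 0 0 0 0 -1" --pt "0 0 0 0 0 0 -1" --pt "0 0 0 0 0 0 -1"

```text
clock: 13.85
ee_pos: [441.6, 84.5, 189.5]
tcp_rot: [3.14, -0.001, 1.347]
wrist_force: [-3.7, 0.0, 9.4]
opening: 37.0
finger_force: 51.5
```

Release with the pose held, then retreat straight up.

send_rows --pt "0 0 0 0 0 0 0" --pt "0 0 0 0 0 0 0.2" --pt "0 0 0 0 0 0 0.5" --pt "0 0 0 0 0 0 1" --pt "0 0 0 0 0 0 1" --pt "0 0 0 0 0 0 1" --pt "0 0 0 0 0 0 1" --pt "0 0 0 0 0 0 1"

```text
clock: 14.65
ee_pos: [441.1, 84.4, 188.3]
tcp_rot: [-3.142, -0.0, 1.347]
wrist_force: [1.0, 0.6, -0.0]
opening: 85.4
finger_force: 0.0
```

send_rows --pt "0 0 -0.015 0 0 0 1" --pt "0 0 -0.035 0 0 0 1" --pt "0 0 -0.06 0 0 0 1" --pt "0 0 -0.085 0 0 0 1" --pt "0 0 -0.11 0 0 0 1" --pt "0 0 -0.13 0 0 0 1" --pt "0 0 -0.14 0 0 0 1" --pt "0 0 -0.14 0 0 0 1"

```text
clock: 15.45
ee_pos: [441.8, 84.5, 295.0]
tcp_rot: [3.139, -0.001, 1.347]
wrist_force: [0.2, -1.4, -0.4]
opening: 85.1
finger_force: 0.0
```

```bash
python3 -c "
from h import *
plan([441,84,300])
c=optics.read_camera('side'); P=cloud(c); q=P[(np.hypot(P[...,0]-442,P[...,1]-85)<35)&(P[...,2]>185)&(P[...,2]<215)]; print(len(q),np.median(q,0))
cv2.imwrite('pics/s4.png',c['pixels'][...,::-1])"
```

```text
15.45 at [441.8  84.5 295. ] [ 3.1391e+00 -8.0000e-04  1.3470e+00] open 85.1 F [ 0.2 -1.4 -0.4] grip 0.0 q [ 0.07 -0.3   1.83 -0.    1.61  0.3 ]
shift [-0.0008 -0.0008 -0.0066] turn [ 0.0032 -0.001  -0.    ]
260 [440.80456689  74.62459759 198.78431328]
```

View pics/s4.png

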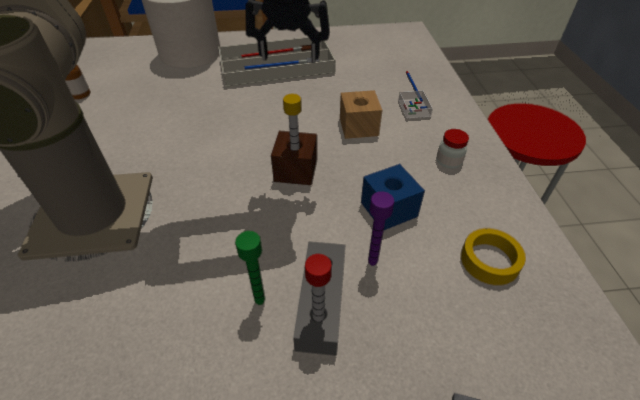

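The yellow gauge stands in the dark base's socket (knob at row 104, col 292; top at about 200 mm). The red gauge still stands in the rack at (270, 318), and the gripper is clear.

```bash
python3 -c "
from h import *
print(job_done())"
```

```text
the job is handed in; nothing more can be done
None
```

The yellow gauge was lowered to the bottom of the dark base's socket, held there for over 3 s and released. It was left standing, the red gauge still stands in the rack, and the job is handed in, with the robot clock at about 15.5 s.

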